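Hang the tube capper on the spring balancer

ROBOT

A 6-joint arm with a two-finger parallel gripper is mounted at the origin on the work surface. World frame = base frame: x ahead of the robot, y to its left, z up, the work surface at z = 0. Lengths are in mm, angles in degrees, forces in N, time in s.
With the tool pointing down it reaches from about 150 to 775 mm from the base axis. Payload 6.1 kg.
Tool frame: the origin (TCP) lies at the very end of the fingers, on their centre line; the grasp point (between the pads) lies 19 mm behind it (bot.grip_point_offset is the distance from the TCP to the grasp point, in mm); z points along the fingers, y is the direction in which the jaws open and shut (so a half turn about z gives the same grasp; the last joint's range is limited). The gripper opens to 85 mm and grips with 20 to 120 N. Pads are 22 mm wide; open, the fingers measure 114 mm over their backs; the gripper's body (76 mm by 85 mm) begins 54 mm behind the grasp point. The pads swing forward as they close: fully open they stand 13 mm farther back than shut.
Start: joints at [-75, 7.208, -2.269, 80.523, 0, 90], TCP at [135.874, -507.096, 231.295] pointing down, gripper open.
Joint ranges: [-155.77, 155.77], [-54.66, 111.73], [-72.52, 77.12], [-102.08, 115.82], [-83.92, 84.16], [-180, 180]. Speed limits (degrees/s): [136.94, 136.94, 172.46, 180, 180, 180].

INTERFACE

Orientations are given as a 3x3 rotation matrix whose columns are the frame's x, y, z axes.
In Python, from bench import bot, vision, order, boxes_of, pinpoint gives the robot as it stands.
- The arm moves only by the tool drive_tool, never from a script. Its arguments are lists of equal length, an entry for each row: "slide": the shift along the tool's x, y, z in mm, a list of three; "twist": the turn about the tool's z in degrees. A call has 1 to 10 rows; each row shifts and turns the commanded pose from where the row before left it, along the tool's axes as they then stand; what a row does not reach is not made up. A row lasts 1/8 s, in which the tool goes at most 62.5 mm and 10.7 degrees, less where a joint would pass 70% of its speed; a pose out of reach is approached as far as the arm can. A call is refused whole if a number of a shift passes 62.5 or a number of a turn 10.7, either way. A call with a gripper value outside its range is refused whole. "gripper" is the closure, from 0 (fully open) to 1 (shut), set as the call begins (left out, the last holds). The fingers move at their own pace and stop on an object; "force" is the grip in N (left out, the last holds). Time passes only in rows, so rows that do not move let the fingers close. It gives the time, the measured TCP pose, the force and the opening at its end, in the units of the state.
- bot.state(): the state, without advancing time (a new reading comes with each control period).
- vision.snapshot(name): name is "scene" or "top"; returns a dict with "img" (400x640x3 uint8, red, green, blue), "fx", "fy", "cx", "cy" (pixels), "rvec" (rotation vector, rad) and "tvec" (3), from world to camera coordinates, as OpenCV has them. Camera axes: x right, y down, z forward; pixel columns grow to the right and rows downward; lengths in mm; the calibration is good to about 2 mm. A picture is of the moment at which its call begins. There is no depth.
- order.hand_in(): hands the job in, once; it reports no verdict.
Trained networks look in a picture, given as the dict that the camera call returned (one of the last four; its "shot" number tells which), for a name from the list of things; names that differ only in an ending like _2 or _b are one class to them, and where a whole thing is asked for, a point or a joint stands for the part that bears it (a point fixed in the world has none). Each returns a list of dicts, best first, with "conf" (0 to 1); they miss things now and then, are a little off and sometimes report something else, mostly with a low value. They report only what shows in the picture. A call takes as long as a camera call. They do not tell look-alikes from the thing itself.
- boxes_of(picture, name): "bbox" ([left, top, right, bottom] in pixels, round what is visible of it).
- pinpoint(picture, name): "at" ([column, row] in pixels: a listed point, or the origin of a listed thing).
The state is a dict: "time_s": time; "joints": joint angles; "dq": joint speeds; "joint_torque": joint torques, N m; "eef_pos": TCP position; "tcp_rot": TCP orientation; "contact_force": force on the tool from outside, world axes, zero at the start; "moment": the same for the moment, N m; "grip_width": finger opening in mm.
Only numpy, scipy, OpenCV 4.12 (cv2) and the standard library are available. Lean on these libraries where they do the work, as an engineer would, in place of code of your own. Each camera call takes 0.05 s, during which the arm holds its last target.

TASK

Hang the hand-held tube capper on the bench's spring balancer, ready for use. Leave the capper standing in its cup while you pull the balancer's hook down against its spring, work it through the capper's stirrup past the safety latch without forcing it, and ease it up until the balancer alone carries the capper, free of the cup. Let go only once you feel it float, so that it stays where you leave it instead of springing up or sinking, and the other things on the bench stay where they are.

Things in the scene. Friction and masses are not known exactly. Their poses are not given: they have to be found in the camera images.
- mast_axis (a point): On the vertical swivel axis of the balancer stand, at the top of its grey base plate (180 x 200 x 18 mm). A 30 mm square aluminium mast stands here, 0.40 m high, with a white spring drum on top. A black carriage slides up and down the mast; a level telescopic boom sticks out of it, ending in a dark 36 mm block with the grip knob on top and the hook below.
- mast (a joint): Swivel of the mast with boom and hook about mast_axis, rad, positive anticlockwise from above; stays where it is left (light friction).
- boom (a joint): How far the telescopic boom is drawn out, m: 0 to 0.11 puts the knob and hook 230 to 340 mm from the mast axis. Slides with about 1 N of friction.
- grip (a point): Middle of the grey round grip knob (26 mm diameter, ribbed) that stands upright on the boom's end block. It reaches from 22 mm below this point (top of the 28 mm high block) to 20 mm above it. Take it from above; the boom's end then follows the hand in and out, sideways round the mast, and down against the spring.
- hook_seat (a point): Where the centre of a 6 mm bar lies when it hangs in the bottom of the hook; 94.5 mm straight below grip. Hook of 7 mm round steel in the vertical plane of the boom: back on the mast's side, bowl 23 mm wide inside, open on the side away from the mast; lowest point 10 mm below this seat.
- hook_tip (a point): End of the hook's upturned tip: 16 mm out from the seat, away from the mast, and 16 mm above it. The mouth is the gap above the tip, 22 mm high. To hook a bar, come from the mast's side with the bar about 21 mm above the seat, push the hook outward until the bar is within 5 mm of straight above the seat, then rise: the bar drops into the bowl and the latch springs shut.
- latch (a joint): Thin sprung safety latch across the hook's mouth, hinged near the shank 33 mm above the seat, free end resting inside the tip. Rad: 0 shut, up to 1 pushed in, towards the mast; a push of about 2 N opens it and its spring shuts it.
- carriage (a joint): How far the hook is pulled down from its top stop, m: 0 fully up, 0.125 fully down. The spring's net upward pull is 3 N at 0 and grows by 130 N per metre; friction about 0.3 N. At 0.085 (about 14 N) the seat is level with the bar of the standing capper's stirrup.
- stirrup (a point): Middle of the top bar of the capper's stirrup, a stiff upright steel loop on top of the capper: the bar is 6 mm thick and level, along this frame's x axis, straight for 28 mm; the loop is 34 mm wide inside and 37 mm high inside, between the bar and the top of the capper. The bar is within 25 degrees of square to the line from the mast. Standing in the cup it is 163 mm above the bench.
- capper: Battery tube capper, an upright white cylinder 42 mm in diameter with a dark steel nose 34 mm in diameter and 50 mm long at the bottom; 111 mm high plus the stirrup. Origin: centre of the underside of the nose; z up its axis. Its mass depends on the battery in it and is not known (under 1 kg), so the height at which the spring balances it is not known beforehand and must be felt.
- holder: Fixed cup on an 85 mm square foot plate in which the capper stands. Origin: centre of its underside. Cup floor 12 mm and rim 42 mm above the bench, inside diameter 35.6 mm, outside 45 mm.
- tube_rack: Bystander: grey rack of capped tubes, 100 x 160 x 90 mm; origin under its centre.
- plate_carrier: Bystander: white well plate in a dark carrier, 88 x 130 x 30 mm; origin under its centre.
- tip_box: Bystander: grey box with a white lid, 85 x 122 x 59 mm; origin under its centre.
Things that resemble listed ones, but are neither listed nor needed, are in the scene too. Leave any blue or turquoise look-alike of the holder alone.

How it is judged (in metres and radians):
On the way, in this order (a step that is already met when the one before it is completed fails the run):
1. the hook is pulled down to the stirrup while the capper still stands in its cup (value of joint carriage above 0.092 m and z of capper in the frame of holder below 0.018 m), for 0.1 s.
2. the stirrup bar lies in the bowl of the hook and the latch is shut over it (distance between stirrup and hook_seat below 0.012 m and value of joint latch below 0.15 rad), for 0.2 s.
At the end, for the whole second after the job is handed in: The capper hangs upright (within 0.15 rad) and at rest (under 30 mm/s) from the balancer's hook, its stirrup bar in the bowl (within 12 mm of the seat), the latch shut (under 0.15 rad), its nose at least 2 mm above the cup's rim and not touching the cup; nothing is held (all of step 2 and z of capper in the frame of holder above 0.044 m and angle between capper's own z axis and vertical below 0.15 rad and linear speed of capper below 0.03 m/s and contact force between capper and holder below 0.1 N).
It fails at once if the balancer jumps or sinks out of the hand faster than 40 mm/s while the fingers do not hold it (contact force between the fingers and boom below 0.05 N and (velocity of joint carriage above 0.04 m/s or velocity of joint carriage below -0.04 m/s)).
It fails at once if the hook is forced against the capper with more than 16 N (contact force between boom and capper above 16 N).
It fails at once if the capper is pressed against its cup with more than 25 N (contact force between capper and holder above 25 N).
It fails at once if the capper tips over (angle between capper's own z axis and vertical above 0.5 rad).
It fails at once if a bystander is shifted by more than 15 mm (distance of any of tube_rack, plate_carrier, tip_box from where it was at the start of the episode above 0.015 m).
It also fails if it takes over 48 s, if anything falls off the work surface, if the arm or the gripper's body presses on something with over 40 N, if the wrist force passes 120 N, or if a joint passes its speed limit or range.

## Working session

There is one attempt and no reset: what is moved stays moved. The work goes in short steps, Python scripts to look and compute and a tool call to move; the robot and the scene stay as the last step left them, time stands still between calls to the robot, and variables do not carry over. Pictures are saved under pics/ and viewed, and the job is handed in when it is done.

Besides the shell and the picture viewer there is one more tool, called after "Emit:" as a command line: name --pt "numbers of a row" for each row, then --argument value for the rest. drive_tool: Moves the arm, as the interface text tells. Its arguments: {"type":"object","properties":{"slide":{"type":"array"},"twist":{"type":"array"},"gripper":{"type":"number"},"force":{"type":"number"}},"required":["slide","twist"]}

```bash
mkdir -p pics; ls
cat > h.py <<'E'
import numpy as np, cv2
from bench import bot, vision, order, boxes_of, pinpoint
def snap(n,f=None):
    s=vision.snapshot(n)
    if f: cv2.imwrite('pics/'+f,s['img'][:,:,::-1])
    return s
def ray(s,px):
    R=cv2.Rodrigues(np.array(s['rvec'],float))[0];t=np.array(s['tvec'],float).ravel()
    d=R.T@np.array([(px[0]-s['cx'])/s['fx'],(px[1]-s['cy'])/s['fy'],1]);c=-R.T@t
    return c,d/np.linalg.norm(d)
def atz(s,px,z):
    c,d=ray(s,px); return c+d*(z-c[2])/d[2]
def tri(s1,p1,s2,p2):
    c1,d1=ray(s1,p1);c2,d2=ray(s2,p2)
    A=np.stack([d1,-d2],1);k=np.linalg.lstsq(A,c2-c1,rcond=None)[0]
    a=c1+k[0]*d1;b=c2+k[1]*d2
    return (a+b)/2,np.linalg.norm(a-b)
def proj(s,P):
    R=cv2.Rodrigues(np.array(s['rvec'],float))[0];p=R@np.array(P,float)+np.array(s['tvec'],float).ravel()
    return [s['fx']*p[0]/p[2]+s['cx'],s['fy']*p[1]/p[2]+s['cy']]
E
python3 - <<'E'
from h import *
np.set_printoptions(precision=1,suppress=True)
a=snap('scene','s0.png');b=snap('top','t0.png')
print('cam',ray(a,(320,200)),ray(b,(320,200)))
for n in ['mast_axis','grip','hook_seat','hook_tip','stirrup','capper','holder','tube_rack','plate_carrier','tip_box']:
    A=pinpoint(a,n);B=pinpoint(b,n)
    print(n,[(x['at'],round(x['conf'],2)) for x in A],[(x['at'],round(x['conf'],2)) for x in B])
    if A and B: print('   tri',*tri(a,A[0]['at'],b,B[0]['at']))
print(bot.state())
E
```

```text
pics
cam (array([999. , 198.2, 960.8]), array([-0.5, -0.3, -0.8])) (array([ 376.5,  -25.6, 1369.6]), array([ 0.1, -0. , -1. ]))
mast_axis [([214.5, 209.6], 0.67)] [([419.4, 189.1], 0.62), ([339.7, 171.2], 0.54)]
   tri [ 602.9 -330.6   41.5] 4.4095024452380605
grip [([294.9, 168.4], 0.97)] [([340.5, 172.7], 0.89)]
   tri [591.4 -72.3 352.8] 7.598267178143714
hook_seat [([297.2, 196.7], 0.61), ([329.5, 209.5], 0.29)] [([337.8, 183.4], 0.87)]
   tri [586.3 -72.6 250.5] 1.4052560132083103
hook_tip [([306.4, 193.2], 0.76)] []
stirrup [([328.1, 207.9], 0.61)] [([319.3, 213.0], 0.64), ([321.0, 204.3], 0.47)]
   tri [522.5 -26.3 151.5] 5.255918024850284
capper [([327.5, 242.5], 0.81)] [([213.6, 229.1], 0.15)]
   tri [558.9 137.3 254.3] 279.5989085681402
holder [([325.8, 242.4], 0.85), ([323.2, 306.1], 0.72), ([349.1, 199.1], 0.63), ([394.4, 242.1], 0.59)] [([271.4, 244.3], 0.98), ([321.7, 263.1], 0.92), ([317.9, 211.4], 0.74), ([299.8, 166.4], 0.73)]
   tri [491.   50.2  16.5] 180.3555670039886
tube_rack [([456.1, 280.6], 0.91), ([266.1, 154.2], 0.59)] [([213.7, 230.1], 0.84), ([418.7, 271.0], 0.38)]
   tri [488.9 310.4   9.3] 4.770829561901496
plate_carrier [([396.1, 355.4], 0.63)] [([230.4, 154.8], 0.77), ([336.8, 180.9], 0.47)]
   tri [727.3 249.2  26.1] 11.310914118186215
tip_box [([265.8, 154.6], 0.68)] [([415.6, 272.1], 0.78)]
   tri [ 352.6 -320.2   10.8] 7.294797612207893
{'time_s': 1.1, 'joints': array([-75. ,   7.2,  -2.3,  80.5,   0. ,  90. ]), 'dq': array([-0. , -0.1, -0.1,  0. , -0. ,  0.1]), 'joint_torque': array([ -0. , -43.6,  35.3,   0. ,  -0. ,  -0. ]), 'eef_pos': array([ 135.9, -507.1,  231.3]), 'tcp_rot': array([[ 1. ,  0.3,  0. ],
       [ 0.3, -1. ,  0. ],
       [ 0. , -0. , -1. ]]), 'contact_force': array([0.1, 0.1, 1.3]), 'moment': array([ 0.,  0., -0.]), 'grip_width': 85.24793105998143}
```

View pictures.

View pics/s0.png

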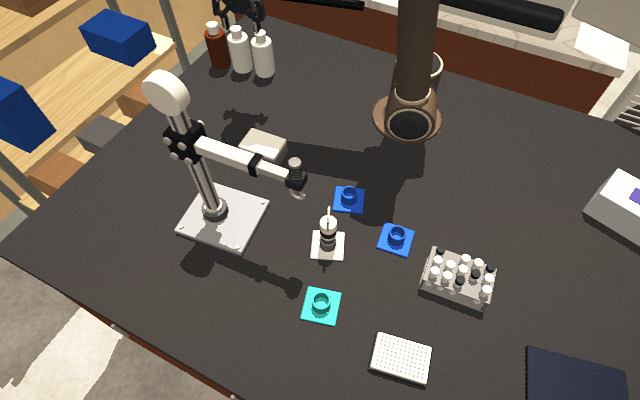

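View pics/t0.png

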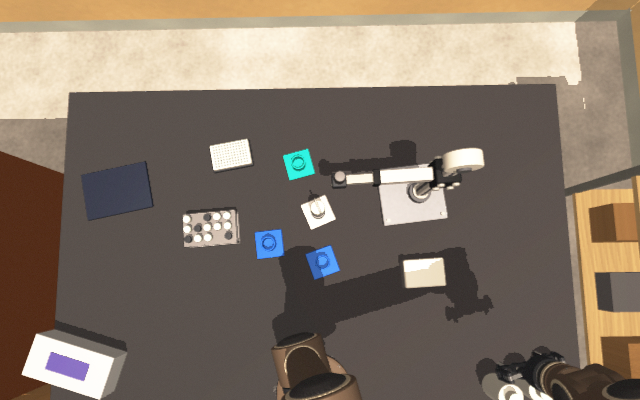

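Run:
```python
import cv2
a=cv2.imread('pics/s0.png')[130:290,190:390];cv2.imwrite('pics/s0c.png',cv2.resize(a,None,fx=3.75,fy=3.75,interpolation=2)) 
a=cv2.imread('pics/t0.png')[150:260,290:440];cv2.imwrite('pics/t0c.png',cv2.resize(a,None,fx=5,fy=5,interpolation=2))
```

```text
(no output)
```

View pics/s0c.png

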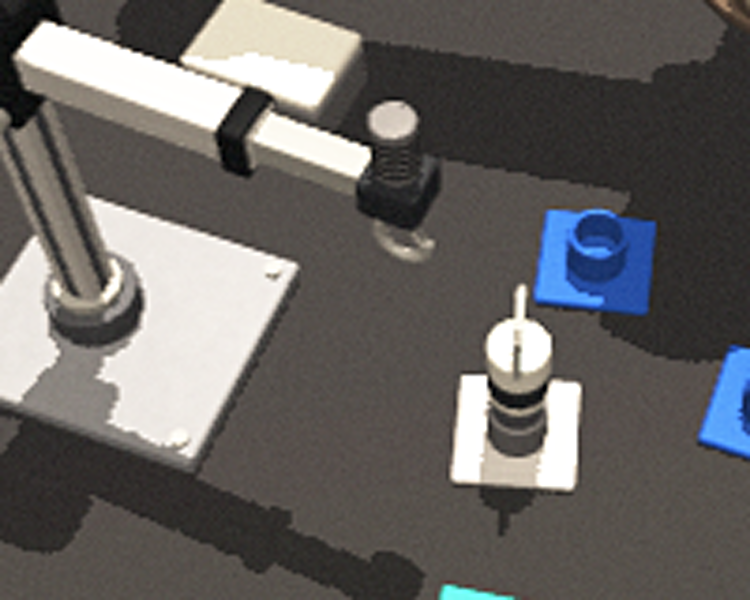

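View pics/t0c.png

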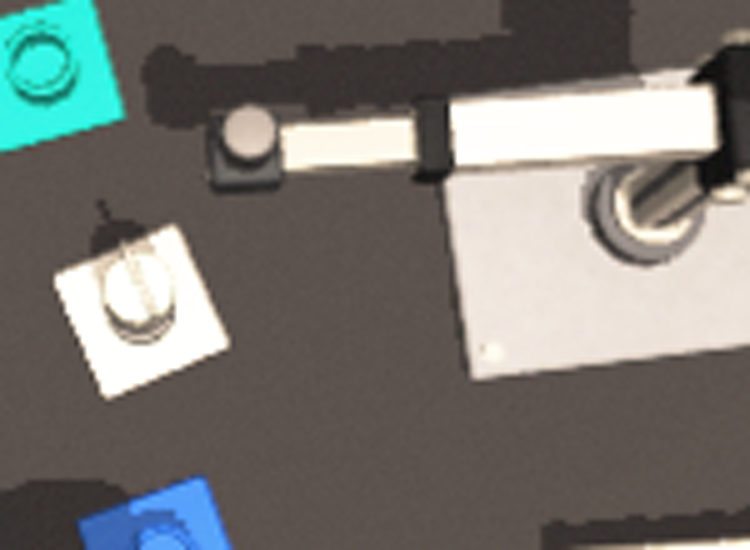

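Run:
```python
from h import *
np.set_printoptions(precision=1,suppress=True)
a=snap('scene');b=snap('top')
for n,p,q,z in [('mast',(214.5,209.6),(419.4,189.1),18),('grip',(294.9,168.4),(340.5,172.7),342.5),('gripTopVis',(190+393/3.75,130+118/3.75),(290+249/5,150+132/5),362.5),('seat',(297.2,196.7),(337.8,183.4),248),('stirNN',(328.1,207.9),(319.3,213.0),163),('stirNN2',(328.1,207.9),(321.0,204.3),163),('captop',(190+519/3.75,130+345/3.75),(290+139/5,150+288/5),123),
 ('holderfoot',(190+517/3.75,130+432/3.75),(290+142/5,150+312/5),4)]:
    print(n,atz(a,p,z),atz(b,q,z))
# foot corners
print('foot a',[atz(a,(190+x/3.75,130+y/3.75),6)[:2] for x,y in [(460,375),(581,382),(575,490),(451,484)]])
print('foot b',[atz(b,(290+x/5,150+y/5),6)[:2] for x,y in [(54,275),(177,224),(230,346),(108,399)]])
print('plate b',[atz(b,(290+x/5,150+y/5),18)[:2] for x,y in [(472,380)]],[atz(b,p,18)[:2] for p in [(380,179),(384,225),(447,217)]])
print('plate a',[atz(a,p,18)[:2] for p in [(209,184),(269,201),(241,250),(177,234)]])
# stirrup ends in scene: loop tip
for c,n in ((a,'scene'),(b,'top')):
    i=c['img']
    r=i[195:245,305:350] if n=='scene' else i[190:230,300:340]
    cv2.imwrite(f'pics/st_{n}.png',cv2.resize(r[:,:,::-1],None,fx=14,fy=12 if 0 else 14,interpolation=0)[:600])
```

```text
mast [ 591.9 -341.9   18. ] [ 608.1 -338.    18. ]
grip [583.3 -73.2 342.5] [595.2 -76.3 342.5]
gripTopVis [582.2 -72.7 362.5] [582.2 -73.5 362.5]
seat [584.6 -72.9 248. ] [587.  -73.4 248. ]
stirNN [530.2 -25.5 163. ] [520.1 -23.8 163. ]
stirNN2 [530.2 -25.5 163. ] [544.5 -28.9 163. ]
captop [542.4 -18.  123. ] [540.6 -19.7 123. ]
holderfoot [542.1 -18.    4. ] [541.  -20.8   4. ]
foot a [array([520.5, -74.8]), array([486.1,   5.3]), array([565.1,  38. ]), array([599.7, -40. ])]
foot b [array([565.1,  34.4]), array([596.5, -43.7]), array([518.4, -75.7]), array([486.2,   1.3])]
plate b [array([ 493.8, -224.8])] [array([ 642.2, -216. ]), array([ 496.9, -223.7]), array([ 519. , -419.6])]
plate a [array([ 527.1, -407.1]), array([ 499.4, -223.3]), array([ 663.1, -208.4]), array([ 700.2, -385.2])]
```

View pics/st_scene.png

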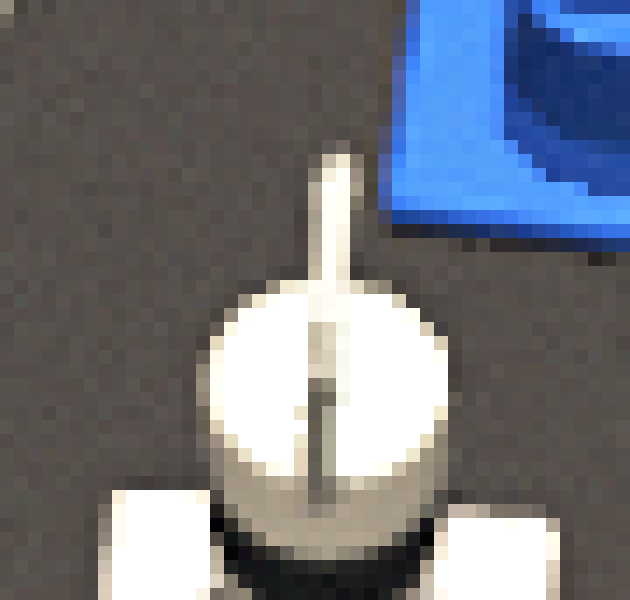

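View pics/st_top.png

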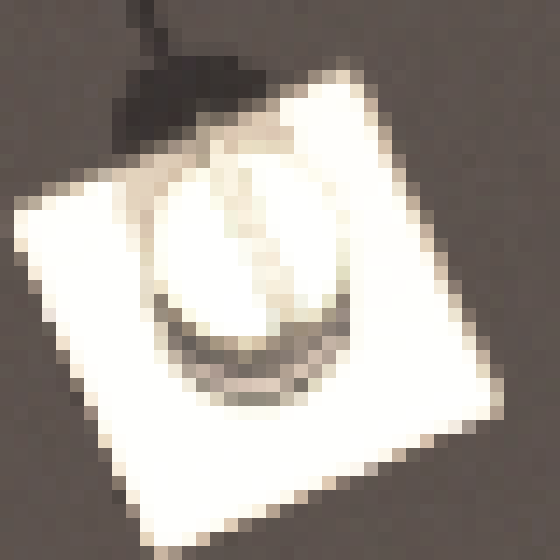

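Emit:
drive_tool --pt "0 0 -19" --pt "0 0 -19" --pt "0 0 -19" --pt "0 0 -19" --pt "0 0 -19" --pt "0 0 -19" --pt "0 0 -19" --pt "0 0 -19" --pt "0 0 -19" --pt "0 0 -19" --twist '[-8.2,-8.2,-8.2,-8.2,-8.2,-8.2,-8.2,-8.2,-8.2,-8.2]' --gripper 0

```text
time_s: 2.45
eef_pos: [135.9, -507.1, 422.0]
tcp_rot: [[-0.127, 0.992, 0.0], [0.992, 0.127, -0.0], [-0.0, 0.0, -1.0]]
contact_force: [0.3, -0.2, 0.8]
grip_width: 85.3
```

```bash
cat >> h.py <<'E'
def rel(P):
    s=bot.state();return s['tcp_rot'].T@(np.array(P,float)-s['eef_pos'])
E
python3 - <<'E'
from h import *
np.set_printoptions(precision=2,suppress=True)
s=bot.state();print(s['eef_pos'],s['tcp_rot'],s['joints'],rel([582.5,-73,420]))
E
```

```text
[ 135.87 -507.05  421.97] [[-0.13  0.99  0.  ]
 [ 0.99  0.13 -0.  ]
 [-0.    0.   -1.  ]] [-75.    12.39  28.68 106.28   0.     7.73] [374.05 497.96   1.93]
```

Emit:
drive_tool --pt "25 33.2 0" --pt "25 33.2 0" --pt "25 33.2 0" --pt "25 33.2 0" --pt "25 33.2 0" --pt "25 33.2 0" --pt "25 33.2 0" --pt "25 33.2 0" --pt "25 33.2 0" --pt "25 33.2 0" --twist '[0,0,0,0,0,0,0,0,0,0]'

```text
time_s: 3.7
eef_pos: [435.8, -217.4, 421.4]
tcp_rot: [[-0.122, 0.993, 0.0], [0.993, 0.122, -0.0], [-0.0, 0.0, -1.0]]
contact_force: [0.7, -1.1, 0.0]
grip_width: 85.4
```

Emit:
drive_tool --pt "25 33.2 0" --pt "25 33.2 0" --pt "20 30 0" --pt "4 20 0" --pt "0 10 0" --pt "0 0 0" --twist '[0,0,0,0,0,0]'

```text
time_s: 4.45
eef_pos: [551.7, -129.9, 420.8]
tcp_rot: [[-0.122, 0.993, -0.001], [0.993, 0.122, 0.0], [0.0, -0.001, -1.0]]
contact_force: [-0.1, -0.8, 0.6]
grip_width: 85.3
```

Run:
```python
from h import *
np.set_printoptions(precision=2,suppress=True)
a=snap('scene','s1.png');b=snap('top','t1.png')
s=bot.state();print(s['eef_pos'],s['contact_force'],rel([582.5,-73,420]))
for n in ['grip','hook_seat','hook_tip','stirrup']:
  for c in (a,b): print(n,[(x['at'],round(x['conf'],2)) for x in pinpoint(c,n)])
cv2.imwrite('pics/s1c.png',cv2.resize(a['img'][100:280,200:400,::-1],None,fx=3.3,fy=3.3))
```

```text
[ 550.9  -130.13  421.51] [-0.51 -0.47  1.03] [52.89 38.29  1.51]
grip [([294.3, 167.5], 0.56)]
grip [([338.6, 174.9], 0.79)]
hook_seat [([298.7, 192.9], 0.69)]
hook_seat [([336.7, 183.7], 0.85)]
hook_tip [([302.0, 196.3], 0.69)]
hook_tip [([332.4, 184.9], 0.7)]
stirrup [([330.8, 209.1], 0.87)]
stirrup [([318.8, 204.0], 0.48)]
```

View pics/s1c.png

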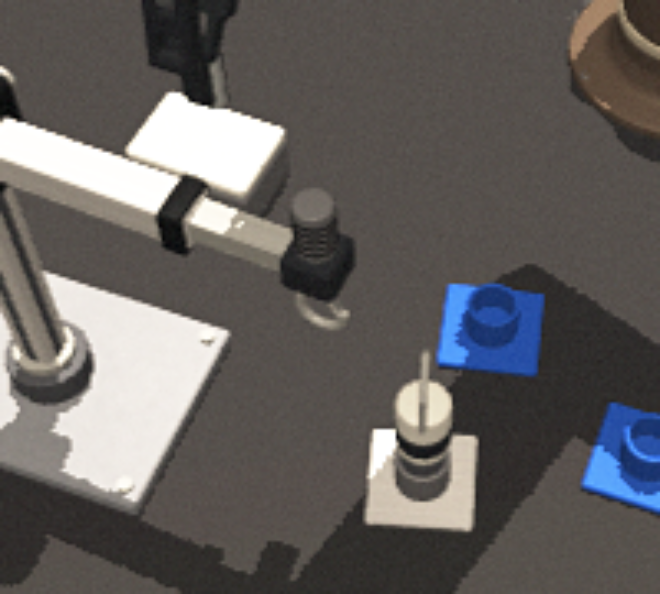

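Emit:
drive_tool --pt "20 15 0" --pt "20 15 0" --pt "13 8 0" --pt "0 0 0" --pt "0 0 15" --pt "0 0 15" --pt "0 0 10" --pt "0 0 0" --twist '[0,0,0,0,0,0,0,0]'

```text
time_s: 5.95
eef_pos: [581.9, -73.1, 380.9]
tcp_rot: [[-0.121, 0.993, -0.001], [0.993, 0.121, -0.0], [0.0, -0.001, -1.0]]
contact_force: [-0.4, 0.4, -0.4]
grip_width: 85.1
```

Run:
```python
from h import *
np.set_printoptions(precision=2,suppress=True)
a=snap('scene','s2.png');b=snap('top','t2.png')
s=bot.state();print(s['eef_pos'],s['contact_force'],rel([582.5,-73,326]))
cv2.imwrite('pics/s2c.png',cv2.resize(a['img'][100:250,200:400,::-1],None,fx=4,fy=4))
cv2.imwrite('pics/t2c.png',cv2.resize(b['img'][120:220,260:420,::-1],None,fx=5,fy=5))
```

```text
[582.31 -72.9  381.86] [-1.05 -0.45 -0.35] [-0.1   0.15 55.86]
```

View pics/s2c.png

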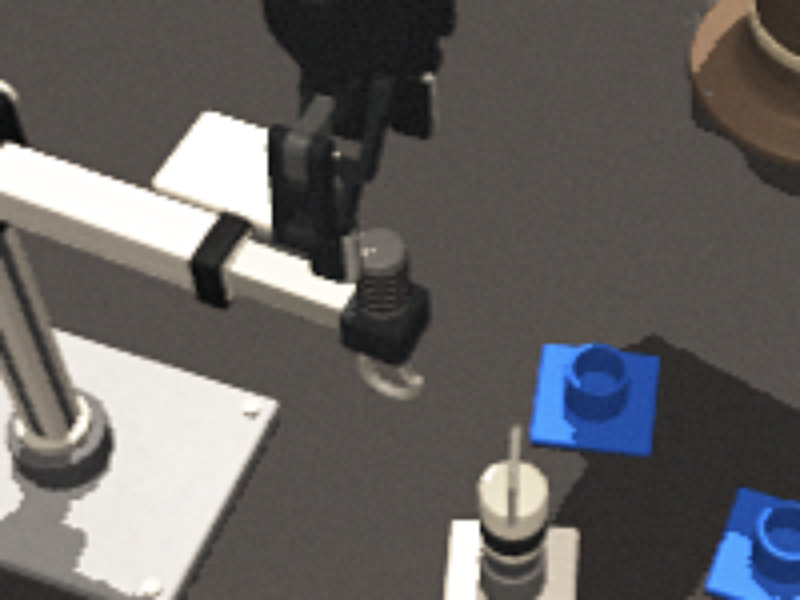

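View pics/t2c.png

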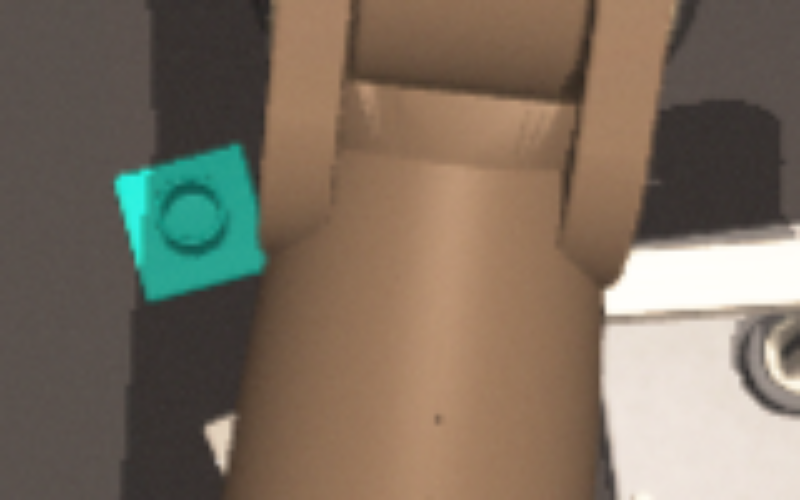

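Emit:
drive_tool --pt "0 0 14" --pt "0 0 14" --pt "0 0 14" --pt "0 0 12" --pt "0 0 0" --twist '[0,0,0,0,0]'

```text
time_s: 6.68
eef_pos: [582.4, -72.5, 326.8]
tcp_rot: [[-0.122, 0.993, -0.001], [0.993, 0.122, 0.0], [0.0, -0.001, -1.0]]
contact_force: [-0.4, 0.5, -0.1]
grip_width: 85.4
```

Emit:
drive_tool --pt "0 0 0" --pt "0 0 0" --pt "0 0 0" --pt "0 0 0" --pt "0 0 0" --pt "0 0 0" --twist '[0,0,0,0,0,0]' --gripper 1 --force 60

```text
time_s: 7.42
eef_pos: [582.7, -72.4, 327.7]
tcp_rot: [[-0.122, 0.993, 0.001], [0.993, 0.122, -0.0], [-0.0, 0.001, -1.0]]
contact_force: [0.8, 0.0, 3.3]
grip_width: 24.9
```

Run:
```python
from h import *
np.set_printoptions(precision=2,suppress=True)
a=snap('scene','s3.png')
s=bot.state();print(s['time_s'],s['eef_pos'],s['contact_force'],s['grip_width'])
cv2.imwrite('pics/s3c.png',cv2.resize(a['img'][100:250,200:400,::-1],None,fx=4,fy=4))
```

```text
7.475 [582.76 -72.4  327.65] [ 0.29 -0.22  3.93] 24.959676521389905
```

View pics/s3c.png

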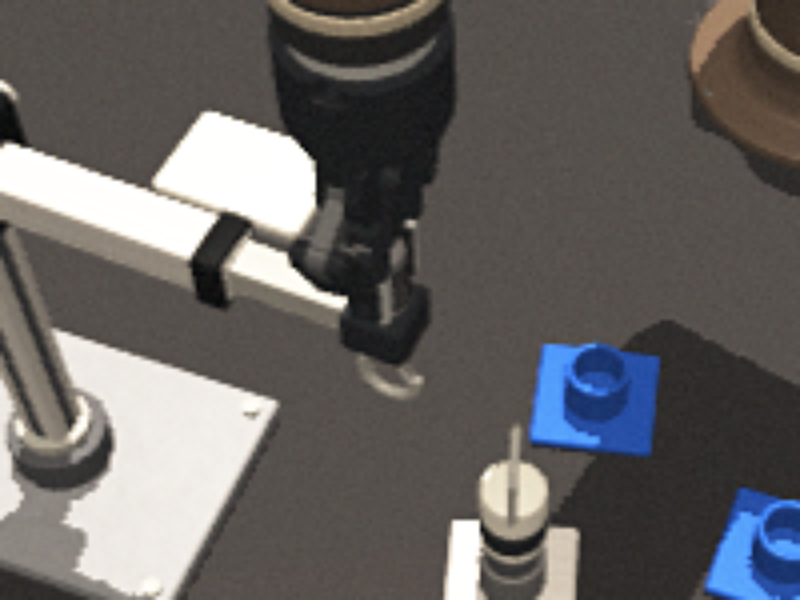

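Emit:
drive_tool --pt "2 -4 0" --pt "3 -6 0" --pt "4 -7 0" --pt "4 -7 0" --pt "3 -5 0" --pt "1 -2 0" --pt "0 0 0" --twist '[0,0,0,0,0,0,0]'

```text
time_s: 8.35
eef_pos: [549.6, -59.0, 327.4]
tcp_rot: [[-0.122, 0.993, 0.0], [0.993, 0.122, 0.001], [0.001, 0.0, -1.0]]
contact_force: [1.4, 1.9, 3.2]
grip_width: 24.8
```

Run:
```python
from h import *
np.set_printoptions(precision=2,suppress=True)
a=snap('scene','s4.png')
s=bot.state();print(s['time_s'],s['eef_pos'],s['contact_force'],s['moment'],s['grip_width'])
cv2.imwrite('pics/s4c.png',cv2.resize(a['img'][100:250,200:400,::-1],None,fx=4,fy=4))
P=s['eef_pos']
for n in ['grip','hook_seat','hook_tip','stirrup','capper']:
    print(n,[(np.round(x['at'],1),round(x['conf'],2)) for x in pinpoint(a,n)])
print(proj(a,[P[0],P[1],P[2]-79.5]))
```

```text
8.4 [549.76 -59.04 327.38] [1.29 1.47 3.02] [ 0.38 -0.34  0.48] 24.593184599296254
grip [(array([308.4, 159.2]), 0.94), (array([399.2, 358.8]), 0.59)]
hook_seat [(array([309.3, 187.7]), 0.91)]
hook_tip [(array([316.4, 184.8]), 0.65)]
stirrup [(array([328.6, 208.9]), 0.69), (array([311.1, 185.8]), 0.41)]
capper [(array([328.1, 242.9]), 0.94)]
[np.float64(310.63641079431954), np.float64(187.32063413986066)]
```

View pics/s4c.png

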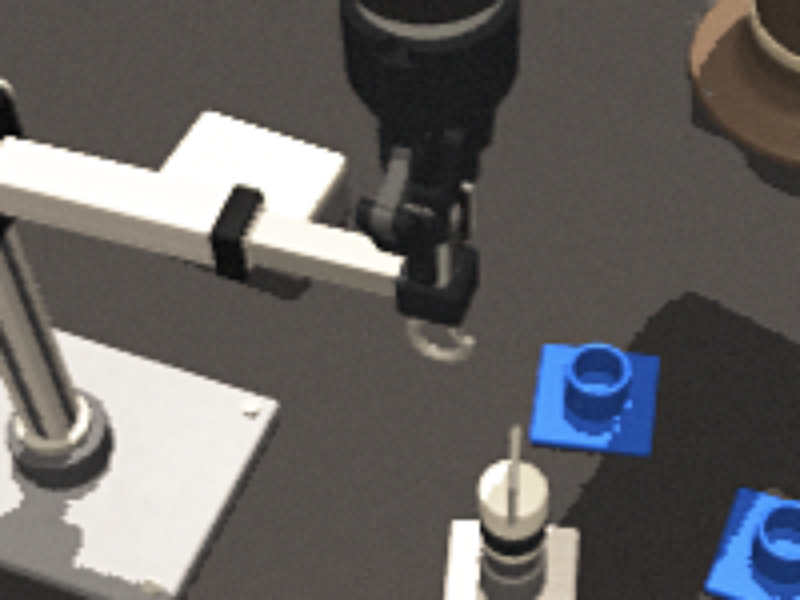

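Emit:
drive_tool --pt "0 0 6" --pt "0 0 10" --pt "0 0 12" --pt "0 0 13" --pt "0 0 13" --pt "0 0 13" --pt "0 0 12" --pt "0 0 11" --pt "0 0 8" --pt "0 0 4" --twist '[0,0,0,0,0,0,0,0,0,0]'

```text
time_s: 9.9
eef_pos: [550.6, -59.5, 227.0]
tcp_rot: [[-0.122, 0.993, 0.004], [0.993, 0.122, -0.001], [-0.001, 0.004, -1.0]]
contact_force: [1.8, 1.4, 15.9]
grip_width: 24.7
```

Emit:
drive_tool --pt "0 0 3" --pt "0 0 0" --twist '[0,0]'

```text
time_s: 10.15
eef_pos: [550.7, -59.5, 224.3]
tcp_rot: [[-0.122, 0.993, 0.004], [0.993, 0.122, -0.001], [-0.001, 0.004, -1.0]]
contact_force: [1.8, 0.6, 16.8]
grip_width: 24.5
```

```bash
cat > look.py <<'E'
from h import *
import sys
np.set_printoptions(precision=2,suppress=True)
k=sys.argv[1]
a=snap('scene',f's{k}.png')
s=bot.state();print(s['time_s'],s['eef_pos'],s['contact_force'],s['grip_width'])
cv2.imwrite(f'pics/s{k}c.png',cv2.resize(a['img'][150:270,260:380,::-1],None,fx=5,fy=5,interpolation=2))
P=s['eef_pos']
for n in ['hook_seat','hook_tip','stirrup','capper']:
    print(n,[(np.round(x['at'],1),round(x['conf'],2)) for x in pinpoint(a,n)])
print('seat proj',proj(a,[P[0],P[1],P[2]-79.5]),'stir proj',proj(a,[542,-19,163]),proj(a,[546.6,-17,163]))
E
python3 look.py 5
```

```text
10.2 [550.67 -59.51 224.42] [ 1.47  1.41 15.98] 24.43241612376477
hook_seat [(array([310.2, 215.5]), 0.73)]
hook_tip [(array([316. , 214.4]), 0.71), (array([267.9, 153. ]), 0.35)]
stirrup [(array([329.2, 208.4]), 0.91)]
capper [(array([330.5, 246.5]), 0.82)]
seat proj [np.float64(311.29680917928994), np.float64(213.05787694710327)] stir proj [np.float64(328.324697867222), np.float64(212.7822856218077)] [np.float64(328.208861891702), np.float64(214.612249026265)]
```

View pics/s5c.png

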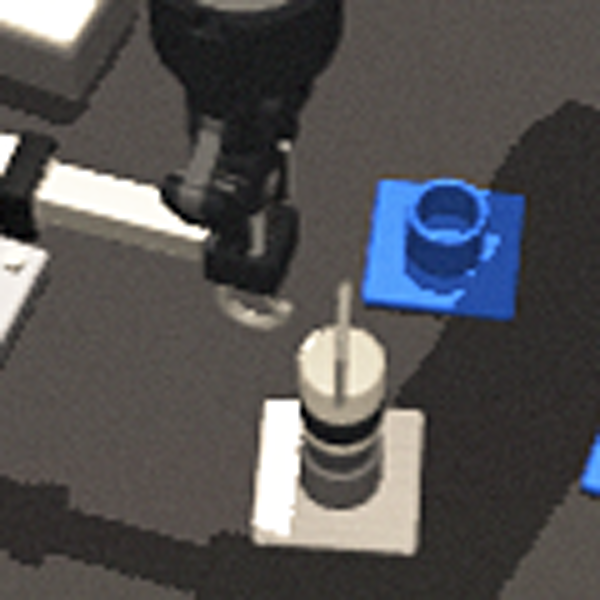

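Emit:
drive_tool --pt "0 0 2" --pt "0 0 2" --pt "0 0 0" --pt "4 -0.4 0" --pt "5 -0.5 0" --pt "5 -0.5 0" --pt "4 -0.4 0" --pt "2 -0.2 0" --pt "0 0 0" --twist '[0,0,0,0,0,0,0,0,0]'

```text
time_s: 11.52
eef_pos: [546.6, -39.9, 220.7]
tcp_rot: [[-0.122, 0.993, 0.005], [0.993, 0.122, -0.001], [-0.001, 0.005, -1.0]]
contact_force: [2.2, 0.4, 16.8]
grip_width: 24.6
```

```bash
python3 look.py 6
```

```text
11.575 [546.61 -39.91 220.73] [ 1.36  0.77 16.32] 24.935233158422754
hook_seat [(array([319.3, 215.3]), 0.74)]
hook_tip [(array([324.8, 215.7]), 0.62)]
stirrup [(array([331.5, 211.6]), 0.74)]
capper [(array([327.6, 246. ]), 0.61)]
seat proj [np.float64(319.4440311540226), np.float64(215.77896699524462)] stir proj [np.float64(328.324697867222), np.float64(212.7822856218077)] [np.float64(328.208861891702), np.float64(214.612249026265)]
```

View pics/s6c.png

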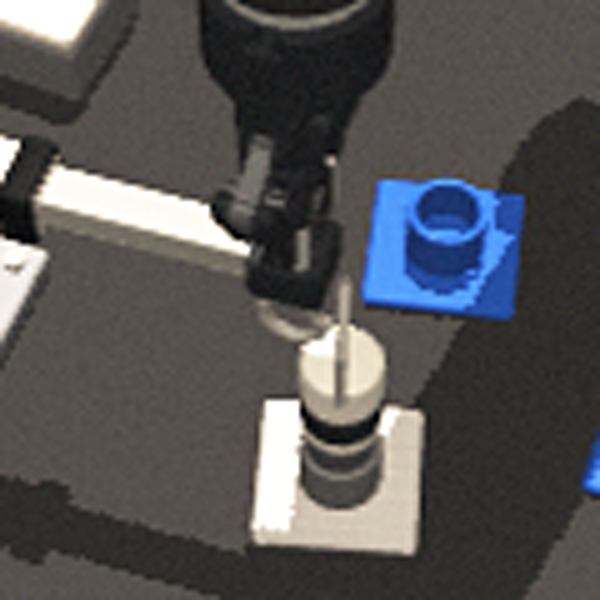

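Emit:
drive_tool --pt "3 -0.3 0" --pt "3 -0.3 0" --pt "3 -0.3 0" --pt "2 -0.2 0" --pt "0 0 0" --twist '[0,0,0,0,0]'

```text
time_s: 12.4
eef_pos: [544.2, -29.1, 220.7]
tcp_rot: [[-0.122, 0.993, 0.005], [0.993, 0.122, -0.001], [-0.001, 0.005, -1.0]]
contact_force: [2.3, 0.5, 16.4]
grip_width: 24.9
```

Emit:
drive_tool --pt "2 -0.2 0" --pt "2 -0.2 0" --pt "2 -0.2 0" --pt "0 0 0" --twist '[0,0,0,0]'

```text
time_s: 12.9
eef_pos: [543.1, -23.5, 220.8]
tcp_rot: [[-0.122, 0.993, 0.006], [0.993, 0.122, -0.001], [-0.002, 0.005, -1.0]]
contact_force: [2.6, -0.6, 15.9]
grip_width: 24.5
```

```bash
python3 look.py 7
```

```text
12.95 [543.03 -23.49 220.78] [ 2.41 -0.27 17.19] 24.69916751352199
hook_seat [(array([326.6, 218. ]), 0.82)]
hook_tip [(array([331. , 217.2]), 0.96)]
stirrup [(array([329.5, 211. ]), 0.76), (array([325.6, 192.3]), 0.51)]
capper [(array([328.5, 244.4]), 0.84), (array([453.5, 281.3]), 0.32)]
seat proj [np.float64(326.3151798181618), np.float64(217.3012458432582)] stir proj [np.float64(328.324697867222), np.float64(212.7822856218077)] [np.float64(328.208861891702), np.float64(214.612249026265)]
```

View pics/s7c.png

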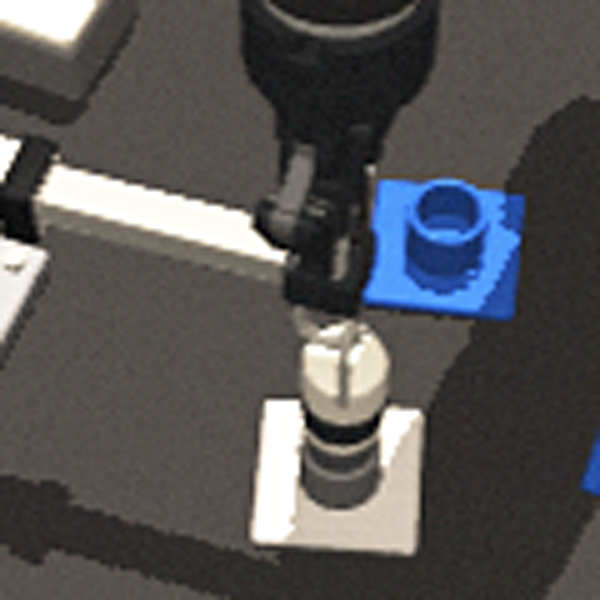

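Emit:
drive_tool --pt "2 -0.2 0" --pt "2 -0.2 0" --pt "2 -0.2 0" --pt "0 0 0" --twist '[0,0,0,0]'

```text
time_s: 13.65
eef_pos: [541.9, -17.8, 220.9]
tcp_rot: [[-0.122, 0.993, 0.006], [0.993, 0.122, -0.002], [-0.002, 0.006, -1.0]]
contact_force: [2.8, -0.4, 17.6]
grip_width: 24.4
```

```bash
python3 look.py 8
```

```text
13.7 [541.86 -17.81 220.93] [ 2.54 -0.71 16.91] 24.882077227633513
hook_seat [(array([330.4, 217.4]), 0.82), (array([333.7, 212. ]), 0.39)]
hook_tip [(array([334.6, 215.7]), 0.74), (array([324., 216.]), 0.2)]
stirrup [(array([331.9, 213.7]), 0.65), (array([333.6, 214. ]), 0.35)]
capper [(array([326.5, 246.2]), 0.96)]
seat proj [np.float64(328.68756519609025), np.float64(217.82474995926046)] stir proj [np.float64(328.324697867222), np.float64(212.7822856218077)] [np.float64(328.208861891702), np.float64(214.612249026265)]
```

View pics/s8c.png

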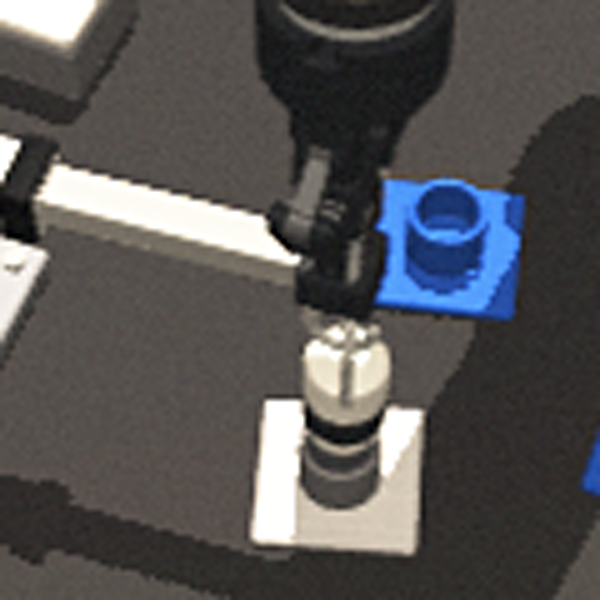

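Run:
```python
import cv2
r=[cv2.resize(cv2.imread(f'pics/s{k}.png')[195:240,310:350],None,fx=9.5,fy=9.5,interpolation=2) for k in (7,8)]
import numpy as np
cv2.imwrite('pics/cmp.png',np.hstack(r))
```

```text
(no output)
```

View pics/cmp.png

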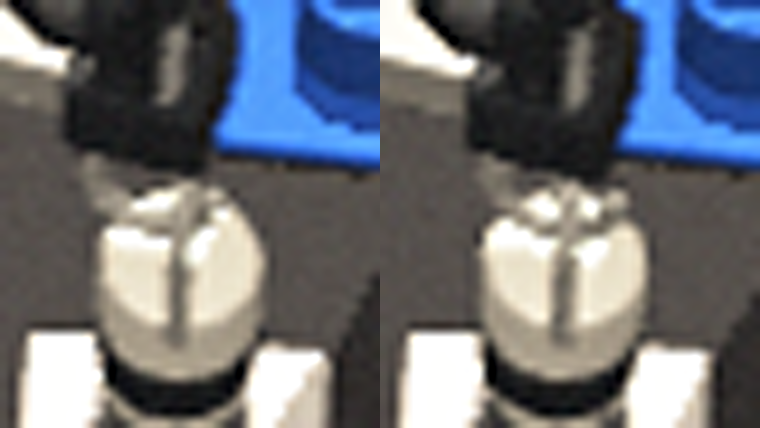

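Emit:
drive_tool --pt "2 -0.2 0" --pt "0.5 0 0" --pt "0 0 0" --pt "0 0 -2" --pt "0 0 -2" --pt "0 0 -2" --pt "0 0 -2" --pt "0 0 0" --twist '[0,0,0,0,0,0,0,0]'

```text
time_s: 14.9
eef_pos: [541.3, -15.5, 228.8]
tcp_rot: [[-0.122, 0.993, 0.006], [0.993, 0.122, -0.002], [-0.002, 0.006, -1.0]]
contact_force: [3.0, -1.6, 16.8]
grip_width: 25.0
```

```bash
python3 look.py 9
python3 - <<'E'
import cv2
r=[cv2.resize(cv2.imread(f'pics/s{k}.png')[195:240,310:350],None,fx=9.5,fy=9.5,interpolation=2) for k in (8,9)]
import numpy as np
cv2.imwrite('pics/cmp2.png',np.hstack(r))
E
```

```text
14.95 [541.27 -15.49 228.83] [ 2.48 -1.61 17.24] 24.378536869727675
hook_seat [(array([331.5, 212.2]), 0.94)]
hook_tip [(array([337.2, 214.9]), 0.78)]
stirrup [(array([331.2, 212.6]), 0.76)]
capper [(array([329.3, 246. ]), 0.9)]
seat proj [np.float64(329.73011195943025), np.float64(216.2469083453479)] stir proj [np.float64(328.324697867222), np.float64(212.7822856218077)] [np.float64(328.208861891702), np.float64(214.612249026265)]
```

View pics/cmp2.png

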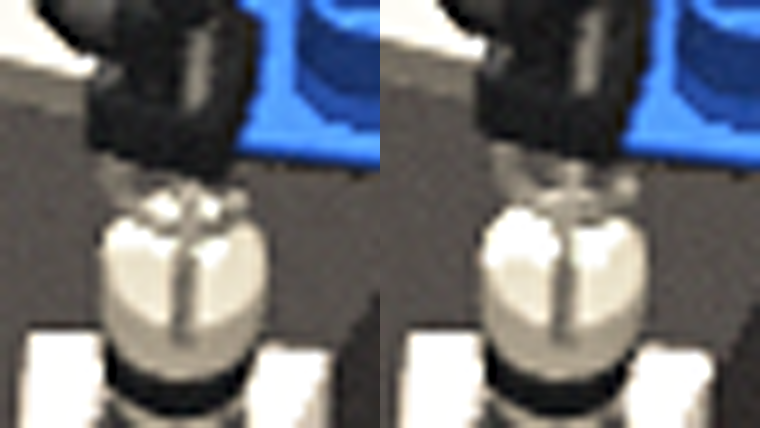

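Emit:
drive_tool --pt "0 0 -2" --pt "0 0 -2" --pt "0 0 -2" --pt "0 0 -2" --pt "0 0 -2" --pt "0 0 0" --twist '[0,0,0,0,0,0]'

```text
time_s: 15.9
eef_pos: [541.1, -15.3, 238.7]
tcp_rot: [[-0.122, 0.993, 0.005], [0.993, 0.122, -0.002], [-0.002, 0.005, -1.0]]
contact_force: [2.1, -0.8, 16.2]
grip_width: 24.7
```

Emit:
drive_tool --pt "0 0 -1" --pt "0 0 -1" --pt "0 0 -1" --pt "0 0 -1" --pt "0 0 -1" --pt "0 0 0" --twist '[0,0,0,0,0,0]'

```text
time_s: 16.65
eef_pos: [540.7, -15.1, 242.6]
tcp_rot: [[-0.122, 0.993, 0.003], [0.993, 0.122, -0.001], [-0.001, 0.003, -1.0]]
contact_force: [1.6, -0.2, 9.9]
grip_width: 24.6
```

```bash
python3 look.py 10
python3 - <<'E'
import cv2
r=[cv2.resize(cv2.imread(f'pics/s{k}.png')[190:235,310:350],None,fx=9.5,fy=9.5,interpolation=2) for k in (9,10)]
import numpy as np
cv2.imwrite('pics/cmp3.png',np.hstack(r))
E
```

```text
16.7 [540.66 -15.11 242.53] [ 2.36  0.49 10.85] 24.966887398970115
hook_seat [(array([330.4, 211.5]), 0.82)]
hook_tip [(array([336.4, 212.3]), 0.91)]
stirrup []
capper [(array([328. , 244.1]), 0.74)]
seat proj [np.float64(330.0845815617725), np.float64(212.9849795900722)] stir proj [np.float64(328.324697867222), np.float64(212.7822856218077)] [np.float64(328.208861891702), np.float64(214.612249026265)]
```

View pics/cmp3.png

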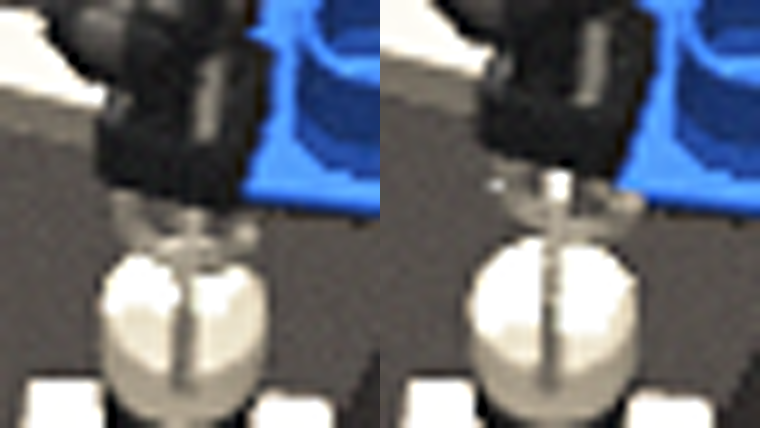

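Emit:
drive_tool --pt "0 0 -1" --pt "0 0 -1" --pt "0 0 -1" --pt "0 0 0" --twist '[0,0,0,0]'

```text
time_s: 17.4
eef_pos: [540.5, -15.1, 245.3]
tcp_rot: [[-0.122, 0.993, 0.003], [0.993, 0.122, -0.001], [-0.001, 0.003, -1.0]]
contact_force: [2.0, -0.3, 10.3]
grip_width: 24.6
```

Emit:
drive_tool --pt "0 0 -2" --pt "0 0 -2" --pt "0 0 -2" --pt "0 0 0" --twist '[0,0,0,0]'

```text
time_s: 17.9
eef_pos: [540.5, -15.1, 251.2]
tcp_rot: [[-0.122, 0.993, 0.003], [0.993, 0.122, -0.001], [-0.001, 0.002, -1.0]]
contact_force: [3.3, -0.7, 8.8]
grip_width: 24.6
```

```bash
python3 look.py 11
```

```text
17.95 [540.48 -15.07 251.14] [2.15 0.8  8.41] 24.6050157118704
hook_seat [(array([329.8, 213.7]), 0.66)]
hook_tip [(array([335.1, 209.8]), 0.7)]
stirrup [(array([453.8, 281.3]), 0.52)]
capper [(array([327.9, 245.1]), 0.79), (array([328.1, 208.8]), 0.33), (array([401.7, 356.6]), 0.19)]
seat proj [np.float64(330.1982220746042), np.float64(210.92862938688262)] stir proj [np.float64(328.324697867222), np.float64(212.7822856218077)] [np.float64(328.208861891702), np.float64(214.612249026265)]
```

View pics/s11c.png

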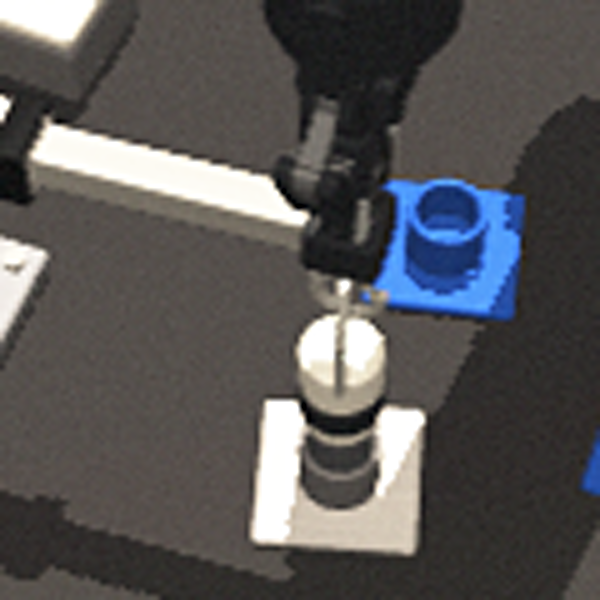

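Emit:
drive_tool --pt "0 0 -2" --pt "0 0 -4" --pt "0 0 -4" --pt "0 0 -4" --pt "0 0 -4" --pt "0 0 -4" --pt "0 0 -4" --pt "0 0 -4" --pt "0 0 -2" --pt "0 0 0" --twist '[0,0,0,0,0,0,0,0,0,0]'

```text
time_s: 19.4
eef_pos: [540.0, -14.8, 282.4]
tcp_rot: [[-0.122, 0.993, 0.001], [0.993, 0.122, -0.0], [-0.0, 0.001, -1.0]]
contact_force: [2.9, -0.5, 5.8]
grip_width: 24.9
```

```bash
python3 look.py 12
```

```text
19.45 [539.96 -14.8  282.28] [ 2.78 -1.36  4.24] 24.7309916554158
hook_seat [(array([329.6, 201.2]), 0.69)]
hook_tip [(array([266.1, 156.6]), 0.62)]
stirrup [(array([329.1, 201.5]), 0.59)]
capper [(array([326.5, 236.8]), 0.89)]
seat proj [np.float64(330.63467207143634), np.float64(203.29071593254722)] stir proj [np.float64(328.324697867222), np.float64(212.7822856218077)] [np.float64(328.208861891702), np.float64(214.612249026265)]
```

View pics/s12c.png

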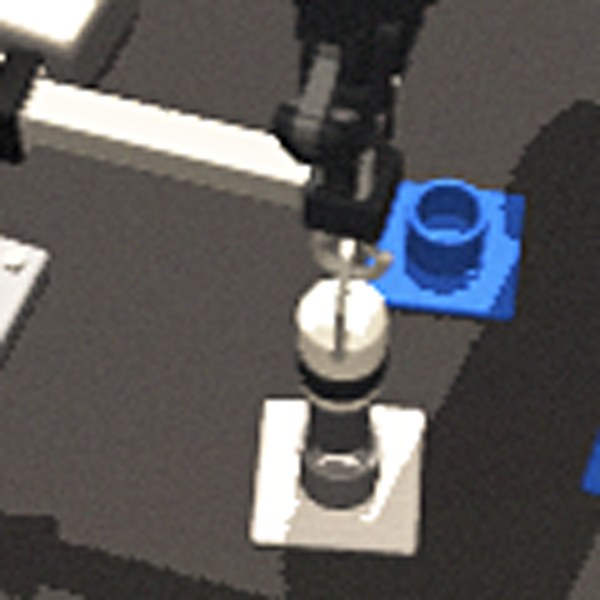

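Emit:
drive_tool --pt "0 0 -2" --pt "0 0 -3" --pt "0 0 -3" --pt "0 0 -3" --pt "0 0 -3" --pt "0 0 -3" --pt "0 0 -2" --pt "0 0 -1" --pt "0 0 0" --pt "0 0 0" --twist '[0,0,0,0,0,0,0,0,0,0]'

```text
time_s: 20.9
eef_pos: [539.7, -14.7, 302.2]
tcp_rot: [[-0.122, 0.993, -0.0], [0.993, 0.122, 0.0], [0.0, -0.0, -1.0]]
contact_force: [2.5, 0.0, 2.7]
grip_width: 24.6
```

```bash
cat > av.py <<'E'
from h import *
np.set_printoptions(precision=2,suppress=True)
F=[];Z=[]
for i in range(10):
    vision.snapshot('scene');s=bot.state();F.append(s['contact_force']);Z.append(s['eef_pos'])
F=np.array(F);print(s['time_s'],np.mean(Z,0),F.mean(0),F.std(0)/3)
E
python3 av.py
```

```text
21.4 [539.75 -14.69 302.25] [ 2.71 -0.47  2.14] [0.16 0.12 0.14]
```

Emit:
drive_tool --pt "0 0 -2" --pt "0 0 -3" --pt "0 0 -3" --pt "0 0 -3" --pt "0 0 -2" --pt "0 0 -2" --pt "0 0 -1" --pt "0 0 0" --twist '[0,0,0,0,0,0,0,0]'

```text
time_s: 22.4
eef_pos: [539.8, -14.7, 318.3]
tcp_rot: [[-0.122, 0.993, -0.0], [0.993, 0.122, -0.0], [-0.0, -0.0, -1.0]]
contact_force: [2.7, -0.5, 0.3]
grip_width: 24.6
```

```bash
python3 av.py
```

```text
22.9 [539.78 -14.7  318.26] [ 2.65 -0.08  0.42] [0.13 0.09 0.19]
```

Emit:
drive_tool --pt "0 0 -2" --pt "0 0 -2" --pt "0 0 0" --twist '[0,0,0]'

```text
time_s: 23.28
eef_pos: [539.8, -14.7, 322.5]
tcp_rot: [[-0.122, 0.993, 0.0], [0.993, 0.122, 0.0], [-0.0, 0.0, -1.0]]
contact_force: [2.4, 0.8, -0.5]
grip_width: 24.5
```

```bash
python3 av.py
```

```text
23.775 [539.78 -14.7  322.29] [ 2.5  -0.12 -0.18] [0.12 0.16 0.2 ]
```

Emit:
drive_tool --pt "0 0 1" --pt "0 0 1" --pt "0 0 0" --twist '[0,0,0]'

```text
time_s: 24.15
eef_pos: [539.8, -14.7, 320.2]
tcp_rot: [[-0.122, 0.993, -0.0], [0.993, 0.122, 0.0], [0.0, -0.0, -1.0]]
contact_force: [1.9, 0.4, -1.1]
grip_width: 24.4
```

```bash
python3 av.py; python3 look.py 13
```

```text
24.65 [539.78 -14.7  320.26] [ 2.43  0.05 -0.56] [0.11 0.23 0.17]
24.7 [539.78 -14.7  320.28] [ 2.6   0.1  -0.71] 24.435682986286892
hook_seat [(array([214.7, 212.1]), 0.28)]
hook_tip [(array([338.7, 189.9]), 0.67)]
stirrup [(array([330.4, 192. ]), 0.61), (array([266.1, 153.1]), 0.2)]
capper [(array([327.5, 228.8]), 0.92)]
seat proj [np.float64(331.02251329302624), np.float64(193.4808613062111)] stir proj [np.float64(328.324697867222), np.float64(212.7822856218077)] [np.float64(328.208861891702), np.float64(214.612249026265)]
```

View pics/s13c.png

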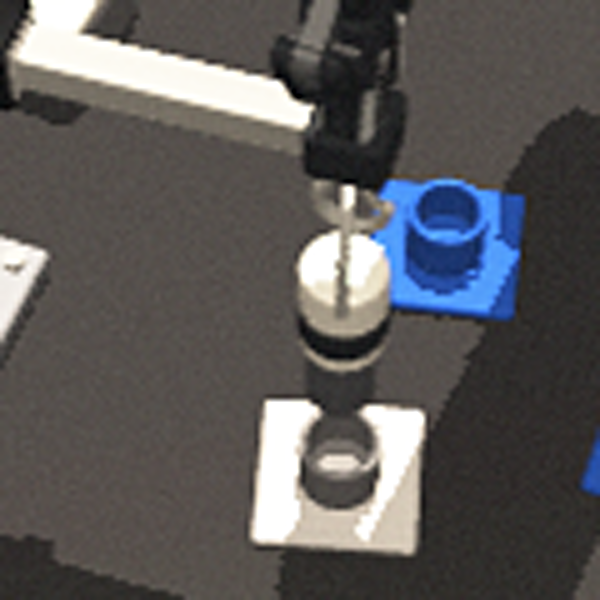

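Emit:
drive_tool --pt "0 0 1" --pt "0 0 0.5" --pt "0 0 0" --pt "0 0 0" --twist '[0,0,0,0]'

```text
time_s: 25.4
eef_pos: [539.8, -14.7, 318.8]
tcp_rot: [[-0.122, 0.993, 0.0], [0.993, 0.122, 0.0], [0.0, 0.0, -1.0]]
contact_force: [1.5, -0.3, -0.3]
grip_width: 24.4
```

```bash
python3 av.py;python3 av.py
```

```text
25.9 [539.78 -14.71 318.78] [ 2.35  0.21 -0.33] [0.15 0.16 0.17]
26.4 [539.78 -14.7  318.79] [ 2.63 -0.14 -0.2 ] [0.15 0.18 0.12]
```

Emit:
drive_tool --pt "0 0 0" --pt "0 0 0" --pt "0 0 0" --twist '[0,0,0]' --force 20

```text
time_s: 26.78
eef_pos: [539.8, -14.7, 318.8]
tcp_rot: [[-0.122, 0.993, 0.0], [0.993, 0.122, 0.0], [0.0, 0.0, -1.0]]
contact_force: [2.3, 0.6, -1.0]
grip_width: 24.6
```

Emit:
drive_tool --pt "0 0 0" --pt "0 0 0" --pt "0 0 0" --pt "0 0 0" --twist '[0,0,0,0]' --gripper 0.68 --force 20

```text
time_s: 27.28
eef_pos: [539.7, -14.8, 318.8]
tcp_rot: [[-0.122, 0.993, -0.0], [0.993, 0.122, -0.0], [-0.0, -0.0, -1.0]]
contact_force: [-0.8, 0.2, 0.3]
grip_width: 27.1
```

```bash
python3 look.py 14;python3 av.py
```

```text
27.325 [539.71 -14.76 318.78] [-0.68 -0.18 -1.19] 27.475477691455897
hook_seat [(array([330.6, 192.8]), 0.97)]
hook_tip [(array([336. , 192.5]), 0.56)]
stirrup [(array([333.4, 192.5]), 0.97)]
capper [(array([327.3, 231.7]), 0.85)]
seat proj [np.float64(330.9962713652535), np.float64(193.84639060221485)] stir proj [np.float64(328.324697867222), np.float64(212.7822856218077)] [np.float64(328.208861891702), np.float64(214.612249026265)]
28.025 [539.78 -14.7  318.8 ] [0.3  0.05 0.15] [0.16 0.13 0.12]
```

View pics/s14c.png

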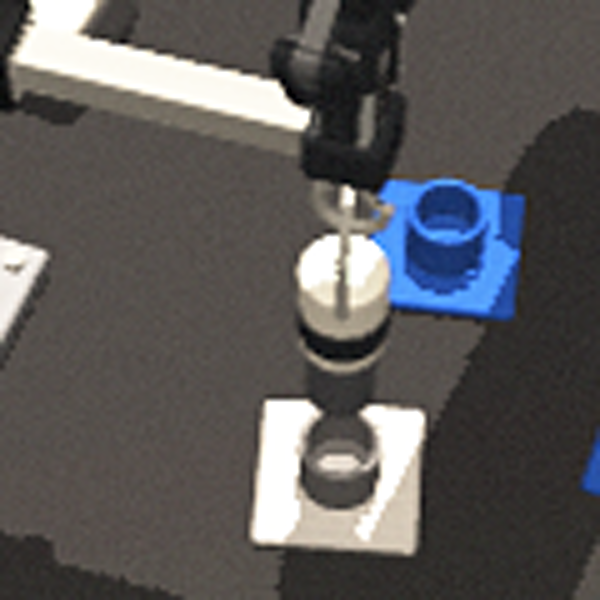

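Emit:
drive_tool --pt "0 0 0" --pt "0 0 0" --pt "0 0 0" --twist '[0,0,0]' --gripper 0.5

```text
time_s: 28.4
eef_pos: [539.8, -14.7, 318.8]
tcp_rot: [[-0.122, 0.993, -0.0], [0.993, 0.122, 0.0], [0.0, -0.0, -1.0]]
contact_force: [-0.2, -0.1, 0.2]
grip_width: 42.9
```

Emit:
drive_tool --pt "0 0 0" --pt "0 0 0" --pt "0 0 0" --pt "0 0 0" --pt "0 0 -3" --pt "0 0 -8" --pt "0 0 -15" --pt "0 0 -20" --pt "0 0 -15" --pt "0 0 0" --twist '[0,0,0,0,0,0,0,0,0,0]' --gripper 0.2

```text
time_s: 29.65
eef_pos: [540.3, -14.7, 381.2]
tcp_rot: [[-0.122, 0.993, 0.003], [0.993, 0.122, -0.0], [-0.0, 0.003, -1.0]]
contact_force: [0.2, 0.2, 0.5]
grip_width: 68.2
```

```bash
python3 look.py 15; python3 av.py; python3 look.py 16
python3 - <<'E'
import cv2
import numpy as np
a=[cv2.imread(f'pics/s{k}.png').astype(float) for k in (14,15,16)]
for i,j in ((0,1),(1,2)): print(np.abs(a[i]-a[j])[185:240,310:345].mean())
cv2.imwrite('pics/cmp4.png',np.hstack([cv2.resize(x[175:240,305:355],None,fx=7.5,fy=7.5,interpolation=2) for x in (a[0],a[2])]))
E
```

```text
29.7 [540.13 -14.72 380.26] [ 0.32 -0.41  0.4 ] 68.38785103691085
hook_seat [(array([331.1, 193.8]), 0.91)]
hook_tip [(array([337.3, 190.3]), 0.95)]
stirrup [(array([330.3, 190.8]), 0.75)]
capper [(array([327.6, 230.4]), 0.69)]
seat proj [np.float64(331.4713531699079), np.float64(176.6721066567659)] stir proj [np.float64(328.324697867222), np.float64(212.7822856218077)] [np.float64(328.208861891702), np.float64(214.612249026265)]
30.4 [539.68 -14.7  379.56] [-0.1  -0.   -0.03] [0.23 0.16 0.19]
30.45 [539.79 -14.7  379.78] [0.46 0.99 0.04] 68.26415890837606
hook_seat [(array([329.9, 195.4]), 0.57)]
hook_tip [(array([336. , 190.4]), 0.68), (array([454. , 282.7]), 0.31)]
stirrup [(array([330.9, 190.4]), 0.66)]
capper [(array([329.2, 229.2]), 0.86)]
seat proj [np.float64(331.5496877617384), np.float64(176.69935521297168)] stir proj [np.float64(328.324697867222), np.float64(212.7822856218077)] [np.float64(328.208861891702), np.float64(214.612249026265)]
2.792034632034632
2.392034632034632[ WARN:0@0.143] global loadsave.cpp:1063 imwrite_ Unsupported depth image for selected encoder is fallbacked to CV_8U.
```

View pics/cmp4.png

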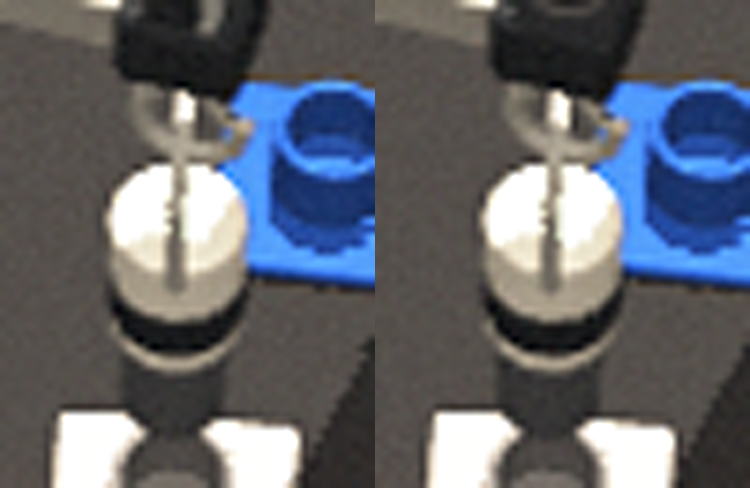

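View pics/s16.png

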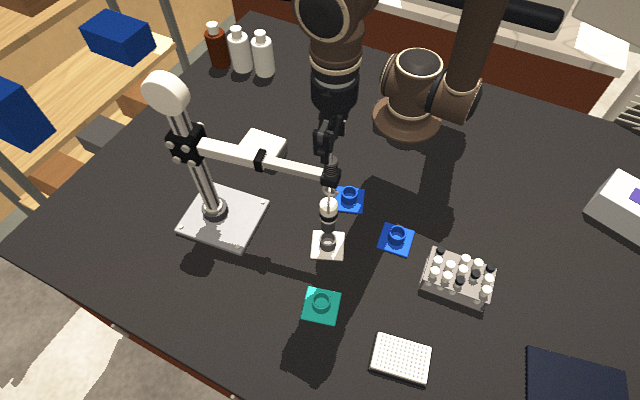

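```bash
python3 -c "
from h import *
print(order.hand_in(),bot.state()['time_s'])"
```

```text
the job is handed in; nothing more can be done
the job is handed in; nothing more can be done
```

I hung the capper on the balancer and handed the job in at about 30.5 s; no verdict was reported. I gripped the knob, drew the hook down to about 0.107 m, pushed it through the stirrup past the latch with only a newton or two of resistance, and eased it up. I let go at about 0.009 m, where the measured vertical force was near zero.

**Final checks:**
- **Floating:** Pictures before and after release, and 0.75 s apart afterwards, show the capper upright, at rest and at the same height. Its nose is well above the empty cup.
- **Seated:** The stirrup bar shows in the bowl of the hook.
- **Bystanders:** The rack, plate and tip box looked unmoved in the last picture, but I did not measure them.

**Unclear or disagreeing:**
- **Latch:** It is too thin to see in the pictures. I judged it shut because the bar dropped into the bowl below it and its spring closes it.
- **Balance force:** At the release height I read about +0.35 N after moving up and −0.27 N after moving down, the opposite order to what friction should give. I released at the midpoint, and it held there.

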